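# Clamp a glued sandal sole with the star wheel

### The job

Lift the glued sole out of its wooden stand and stand it, long edge down, right down on the bed of the sole clamp, midway along the jaws, and let go. Then close the clamp by pushing the spokes of its star wheel round one after another until the sole is nipped firmly between the jaws but not crushed: stop when a spoke pushes back about one and two thirds times as hard as when the wheel runs free. Do not force the spokes, and leave the other things on the bench where they are.

Things in the scene. Friction and masses are not known exactly. Their poses are not given: they have to be found in the camera images.
- clamp: Sole clamp: a lying screw press of dark welded steel, bolted down. Origin: on the bench under its middle. Local y runs along the screw from the star wheel (-y end) to the fixed head plate (+y end); local x lies along the jaws; z up. Bed top 90 mm above the bench, 200 mm wide in x; jaws 220 mm long in x, tops 44 to 50 mm above the bed. Screw axis at x = 0, 125 mm above the bench.
- bed (a point): Point on the bed's top, mid-length of the jaws, about where the sole's lower edge ends up (clamp x 0, y 80 mm, z 90 mm).
- head (a point): Middle of the fixed head plate's top edge on the sole's side, 50 mm above the bed (clamp y 118 mm). In front of the plate stands a wooden packing board 44 mm high, whose face lies anywhere from y = 97 to 102 mm, differing from run to run and not measured: where the sole first nips must be felt.
- jaw_face (a point): Middle of the top edge of the moving jaw's rubber face, 49 mm above the bed; the face looks to clamp +y. The opening from it to the packing board starts 8 to 17 mm wider than the sole is thick. Past first nip the squeeze grows quickly, about 220 N per rad of wheel turn (70 N per mm of jaw travel). Good nip: 80 to 240 N (aim for 160). Above 280 N the sole is crushed.
- wheel (a joint): Star wheel angle, rad; grows as the clamp closes (top of the wheel moves to clamp +x, clockwise seen from its end), 20 mm of jaw travel per turn. At 0 and each 1.047 one spoke stands straight up. Starts at 0 to 1.25, stops at 9. Stays where left. Drag about 0.8 N m running free, plus 0.0032 N m per N of squeeze. Pushing harder than 30 N damages it.
- hub (a point): Centre of the star wheel, on the screw axis, 125 mm above the bench; travels along clamp y with the jaw. The wheel's plane is normal to clamp y. No rim: six steel spokes of 14 mm diameter, 60 degrees apart, run out from a hub of 24 mm radius to black balls of 13 mm radius centred 105 mm from the axis. They just clear the bench, so only the upper half can be worked.
- sole: Glued sandal sole, black and grey rubber layers, 28 mm thick in all, 240 mm long, 0.4 to 0.75 kg, on edge in the stand. Origin: middle of its straight lower edge. x along its length (heel -x, ball +x), y through the thickness, z up. Upper edge level at 70 mm for x -85 to +20 mm, rising to 92 mm at x = 74 mm; round ends. Grip it across the thickness by the top 16 mm, clear of the jaws.
- stand: Wooden stand fixed on the bench: base 150 x 110 x 20 mm, two lips along local x leave a slot 35 mm wide; lips' top at 50 mm. Origin: centre of its underside. The sole stands in the slot on the 20 mm base.
- jaw: The moving jaw with its back plate, guide bars, screw and star wheel (one assembly). Origin coincides with the clamp's origin when the wheel reads 0; it moves along clamp +y as the clamp closes.
- cement_tin: Bystander: rubber cement tin, 86 mm across, 110 mm tall. Origin: centre of underside.
- tub: Bystander: white plastic tub, 80 mm across, 60 mm tall.
- hammer: Bystander: hammer lying on the bench.
- screwdriver: Bystander: screwdriver lying on the bench.
- brush: Bystander: glue brush lying on the bench.
- strap_blank: Bystander: black rubber strap blank 170 x 32 x 8 mm lying on the bench.
- cut_soles: Bystander: black sole pair 240 x 92 x 28 mm lying flat on the bench.

How it is judged:
By the outcome, as a careful person would: the job done as asked, in the order asked, and still so for the second after the job is handed in, with the robot touching nothing.
It also fails if it takes over 72 s, if anything falls off the work surface, if the arm or the gripper's body presses on something with over 40 N, if the wrist force passes 120 N, or if a joint passes its speed limit or range.

### The arm

A 6-joint arm with a two-finger parallel gripper is mounted at the origin on the work surface. World frame = base frame: x ahead of the robot, y to its left, z up, the work surface at z = 0. Lengths are in m, angles in rad, forces in N, time in s.
With the tool pointing down it reaches from about 0.3 to 0.875 m from the base axis. Payload 4.2 kg.
Tool frame: the origin (TCP) lies midway between the tips of the shut fingers; the grasp point (between the pads) lies 19 mm behind it (robot.tcp_to_grasp is the distance from the TCP to the grasp point, in m); z points along the fingers, y is the line along which they close (so a half turn about z gives the same grasp; the last joint's range is limited). The gripper opens to 85 mm and grips with 20 to 120 N. Pads are 22 mm wide; open, the fingers measure 114 mm over their backs; the gripper's body (76 mm by 85 mm) begins 54 mm behind the grasp point. The pads swing forward as they close: fully open they stand 13 mm farther back than shut.
Start: joints at [1.136, 0.32, 1.565, -0, 1.257, -0.02], TCP at [0.232, 0.526, 0.231] pointing down, gripper open.
Joint ranges: [-3.11, 3.11], [-0.84, 2.01], [0.21, 2.61], [-1.34, 4.49], [0.05, 2.63], [-2.56, 2.56]. Speed limits (rad/s): [2.57, 2.57, 3.14, 3.14, 3.14, 3.14].

### API

Orientations are given as [roll, pitch, yaw] about the fixed x, y, z axes, in that order (R = Rz(yaw) Ry(pitch) Rx(roll)).
In Python, from plant import robot gives the robot as it stands.
- The arm moves only by the tool jog_arm, never from a script. Its argument "deltas" is a list of rows, each an object of numbers: "hand": the opening, from 0 (shut) to 1 (fully open); "dx", "dy", "dz": the shift along the tool's x, y, z in m; "roll": the turn about the tool's z in rad. A call has 1 to 10 rows; each row is the pose to reach, as a shift and turn from the pose commanded when the call began, along the tool's axes at that moment; what a row does not reach only later rows make up. A row lasts 1/12 s, in which the tool goes at most 41.7 mm and 7.16 degrees, less where a joint would pass 70% of its speed; a pose out of reach is approached as far as the arm can. A call with a gripper value outside its range is refused whole. The fingers move at their own pace and stop on an object; "force" is the grip in N (left out, the last holds). Time passes only in rows, so rows that repeat a pose let the fingers close. It gives the time, the measured TCP pose, the force, the opening and the grip force at its end, in the units of the state.
- robot.get_state(): the state, without advancing time (a new reading comes with each control period).
- robot.snapshot(name): name is "scene" or "top"; returns a dict with "frame" (384x512x3 uint8, red, green, blue), "K" (3x3 intrinsics, pixels), "T" (4x4, takes a point from camera to world coordinates). Camera axes: x right, y down, z forward; pixel columns grow to the right and rows downward; lengths in m; the calibration is good to about 2 mm. A picture is of the moment at which its call begins. There is no depth.
- robot.job_done(): hands the job in; it is judged then, once.
Trained networks look in a picture, given as the dict that the camera call returned (one of the last four; its "shot" number tells which), for a name from the list of things; names that differ only in an ending like _2 or _b are one class to them, and where a whole thing is asked for, a point or a joint stands for the part that bears it (a point fixed in the world has none). Each returns a list of dicts, best first, with "score" (0 to 1); they miss things now and then, are a little off and sometimes report something else, mostly with a low value. They report only what shows in the picture. A call takes as long as a camera call.
- robot.look_for(target, picture): "extent" ([left, top, width, height] in pixels, round what is visible of it).
- robot.pinpoint(target, picture): "uv" ([column, row] in pixels: a listed point, or the origin of a listed thing).
The state is a dict: "t": time; "joint_pos": joint angles; "qvel": joint speeds; "effort": joint torques, N m; "position": TCP position; "tcp_rot": TCP orientation; "contact_force": force on the tool from outside, world axes, zero at the start; "wrist_torque": the same for the moment, N m; "width": finger opening in m; "finger_force": force on a finger pad.
Only numpy, scipy, OpenCV 4.12 (cv2) and the standard library are available. Lean on these libraries where they do the work, as an engineer would, in place of code of your own. Each camera call takes 0.05 s, during which the arm holds its last target. There are 200 camera calls.

## Working session

There is one attempt and no reset: what is moved stays moved. The work goes in short steps, Python scripts to look and compute and a tool call to move; the robot and the scene stay as the last step left them, time stands still between calls to the robot, and variables do not carry over. Pictures are saved under pics/ and viewed, at most 10 in all, crops included, and the job is handed in when it is done.

Besides the shell and the picture viewer there is one more tool, called after "Emit:" as name(argument=value, ...), one argument or row to a line, values as JSON. jog_arm: Moves the arm, as the interface text tells. Its arguments: {"type":"object","properties":{"deltas":{"type":"array","items":{"type":"object","properties":{"hand":{"type":"number"},"dx":{"type":"number"},"dy":{"type":"number"},"dz":{"type":"number"},"roll":{"type":"number"}}}},"force":{"type":"number"}},"required":["deltas"]}

```bash
mkdir -p pics; cat > h.py <<'E'
import numpy as np, cv2
from plant import robot
def ray(p,uv):
    d=np.linalg.inv(p["K"])@np.array([uv[0],uv[1],1.]); T=np.array(p["T"]); return T[:3,3],T[:3,:3]@d
def onz(p,uv,z):
    o,d=ray(p,uv); return o+d*(z-o[2])/d[2]
def tri(ps,uvs):
    A=np.zeros((3,3));b=np.zeros(3)
    for p,u in zip(ps,uvs):
        o,d=ray(p,u); d=d/np.linalg.norm(d); M=np.eye(3)-np.outer(d,d); A+=M;b+=M@o
    return np.linalg.solve(A,b)
def proj(p,X):
    T=np.array(p["T"]); c=T[:3,:3].T@(np.array(X)-T[:3,3]); u=p["K"]@c; return u[:2]/u[2]
def save(n,im): cv2.imwrite("pics/"+n+".png",im[:,:,::-1])
E
python3 - <<'E'
from h import *
np.set_printoptions(precision=4,suppress=True)
s=robot.snapshot("scene");t=robot.snapshot("top")
save("s0",s["frame"]);save("t0",t["frame"])
print(s["T"],t["T"])
for n in ["clamp","bed","head","jaw_face","hub","sole","stand","jaw","cement_tin","tub","hammer"]:
    a=robot.pinpoint(n,s)[:2];b=robot.pinpoint(n,t)[:2]
    print(n,[(np.round(q["uv"],1),round(q["score"],2)) for q in a],[(np.round(q["uv"],1),round(q["score"],2)) for q in b], tri([s,t],[a[0]["uv"],b[0]["uv"]]) if a and b else "")
print(robot.get_state())
E
```

```text
[[-0.0181  0.7417 -0.6705  1.6681]
 [ 0.9998  0.0123 -0.0134  0.0345]
 [-0.0016 -0.6706 -0.7418  1.3183]
 [ 0.      0.      0.      1.    ]] [[ 0.0294 -0.9949  0.0961  0.4482]
 [-0.9995 -0.0284  0.0113  0.0068]
 [-0.0085 -0.0964 -0.9953  1.3095]
 [ 0.      0.      0.      1.    ]]
clamp [(array([233.2, 204.9]), 0.62)] [(array([293.4, 201.8]), 0.81)] [ 0.5494 -0.0789 -0.0032]
bed [(array([257.2, 188.9]), 0.72)] [(array([274.2, 197.6]), 0.76)] [ 0.553  -0.0018  0.0915]
head [(array([267.9, 181.5]), 0.84)] [(array([256.3, 196.5]), 0.96)] [0.5515 0.0436 0.129 ]
jaw_face [(array([248.7, 182.9]), 0.76)] [(array([274.7, 200.1]), 0.64)] [ 0.544  -0.0177  0.1127]
hub [(array([174.9, 177.3]), 0.83), (array([148.5, 169.7]), 0.63)] [(array([363.6, 205.7]), 0.66), (array([291. , 203.3]), 0.52)] [ 0.5341 -0.279   0.1255]
sole [(array([332.5, 193.9]), 0.56)] [(array([180.6, 210.8]), 0.71), (array([221.3, 128.4]), 0.54)] [0.5084 0.287  0.019 ]
stand [(array([328.8, 197.9]), 0.97), (array([147.5, 172.3]), 0.46)] [(array([185. , 214.8]), 0.57)] [ 0.4974  0.2787 -0.0164]
jaw [] [(array([292.6, 201.7]), 0.77)] 
cement_tin [(array([340.2, 246.1]), 0.89)] [(array([181.7, 142.5]), 0.58)] [0.7338 0.2967 0.0018]
tub [(array([180.3, 249.9]), 0.6)] [(array([347.9, 142. ]), 0.84)] [ 0.7526 -0.2526 -0.0072]
hammer [(array([126.8, 195.4]), 0.56), (array([227.1, 254.3]), 0.42)] [(array([418.7, 217.8]), 0.93)] [ 0.5094 -0.4853 -0.0037]
{'t': 1.2, 'joint_pos': array([ 1.136 ,  0.3196,  1.5645, -0.    ,  1.2574, -0.02  ]), 'qvel': array([ 0.001 ,  0.0004, -0.0013, -0.0003, -0.0011,  0.0007]), 'effort': array([ -0.0002, -41.5416, -23.4423,   0.0001,   0.0004,   0.    ]), 'position': array([0.2318, 0.5263, 0.2313]), 'tcp_rot': array([3.1415, 0.    , 2.7268]), 'contact_force': array([ 0.1224, -0.418 , -0.9735]), 'wrist_torque': array([-0.0176,  0.0308, -0.0215]), 'finger_force': 0.0, 'width': 0.08559079252377068}
```

```bash
python3 - <<'E'
import cv2
s=cv2.imread("pics/s0.png");t=cv2.imread("pics/t0.png")
a=cv2.resize(s[120:270,110:400],None,fx=2.7,fy=2.7,interpolation=cv2.INTER_CUBIC)
b=cv2.resize(t[100:300,130:430],None,fx=2.66,fy=2.66,interpolation=cv2.INTER_CUBIC)
cv2.imwrite("pics/s0c.png",a);cv2.imwrite("pics/t0c.png",b)
E
```

```text
(no output)
```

View pics/s0c.png

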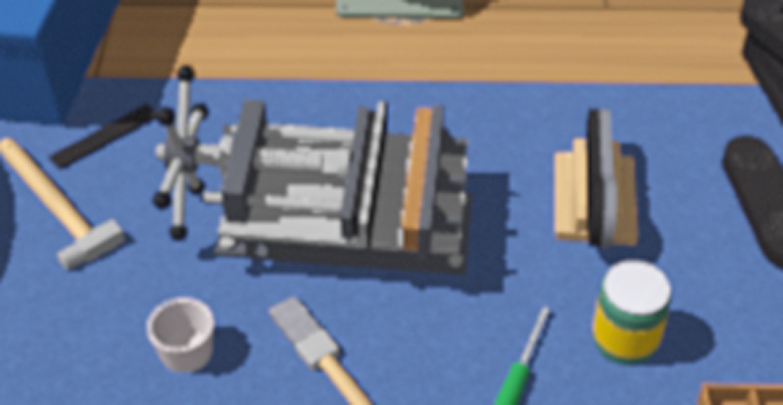

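View pics/t0c.png

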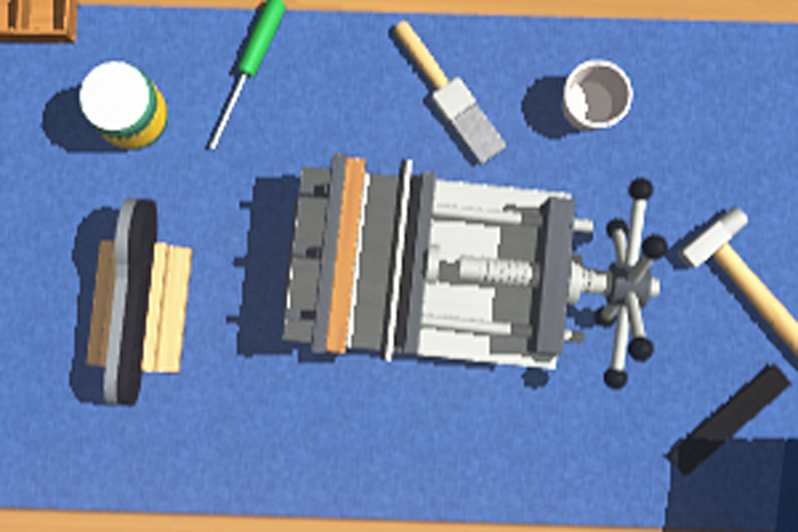

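```bash
cat > m.py <<'E'
from h import *
import pickle
np.set_printoptions(precision=4,suppress=True)
s=robot.snapshot("scene");t=robot.snapshot("top"); pickle.dump((s,t),open("st.pkl","wb"))
# orange board top, z=.134
hsv=cv2.cvtColor(t["frame"],cv2.COLOR_RGB2HSV)
m=((hsv[...,0]>8)&(hsv[...,0]<22)&(hsv[...,1]>110)).astype(np.uint8); 
m2=np.zeros_like(m); m2[150:240,245:275]=m[150:240,245:275]
r=cv2.minAreaRect(np.argwhere(m2)[:,::-1].astype(np.float32)); box=cv2.boxPoints(r); print("board px",r)
W=np.array([onz(t,b,.134) for b in box]); print(W)
# wheel fit: dark balls
def dark(p): return cv2.GaussianBlur(255-p["frame"].max(axis=2).astype(np.float32),(0,0),1)
D=[(s,dark(s)),(t,dark(t))]
best=[]
for yaw in (-.05,-.065,-.08):
  ex=np.array([np.cos(yaw),np.sin(yaw),0])
  for th in np.arange(0,1.047,.035):
    for x in np.arange(.520,.552,.004):
      for y in np.arange(-.292,-.264,.004):
        sc=0
        for k in range(6):
          a=th+k*np.pi/3; P=np.array([x,y,.125])+.105*(np.sin(a)*ex+np.cos(a)*np.array([0,0,1]))
          for p,d in D:
            u=np.round(proj(p,P)).astype(int); sc+=d[u[1],u[0]]
        best.append((sc,yaw,th,x,y))
best.sort(reverse=True)
for b in best[:8]: print(np.round(b,3))
# px scale
print(np.linalg.norm(proj(t,[.55,0,.13])-proj(t,[.55,.1,.13])))
out=[]
for p,c in((t,(165,215,160,260)),(s,(155,215,300,365))):
  c0,c1,r0,r1=(160,205,165,260) if p is t else (310,355,150,220)
  out.append(cv2.resize(p["frame"][r0:r1,c0:c1],None,fx=6,fy=6,interpolation=cv2.INTER_CUBIC))
c0,c1,r0,r1=240,300,155,240
out.append(cv2.resize(t["frame"][r0:r1,c0:c1],None,fx=4.2,fy=6,interpolation=cv2.INTER_CUBIC))
H=max(o.shape[0] for o in out); out=[np.pad(o,((0,H-o.shape[0]),(0,4),(0,0))) for o in out]
im=np.hstack(out); print(im.shape); save("z0",im[:, :800])
E
python3 m.py
```

```text
board px ((259.43536376953125, 195.72274780273438), (6.932579517364502, 72.44276428222656), 6.170175075531006)
[[0.4497 0.0497 0.134 ]
 [0.661  0.0335 0.134 ]
 [0.6593 0.0132 0.134 ]
 [0.4482 0.0297 0.134 ]]
[2415.067   -0.08     0.315    0.528   -0.276]
[2412.11    -0.08     0.315    0.532   -0.276]
[2404.053   -0.065    0.315    0.528   -0.276]
[2402.158   -0.065    0.28     0.532   -0.276]
[2395.214   -0.065    0.315    0.532   -0.276]
[2391.861   -0.065    0.28     0.528   -0.276]
[2391.769   -0.08     0.315    0.532   -0.272]
[2391.608   -0.08     0.28     0.532   -0.276]
34.208805330980304
(570, 804, 3)
```

View pics/z0.png

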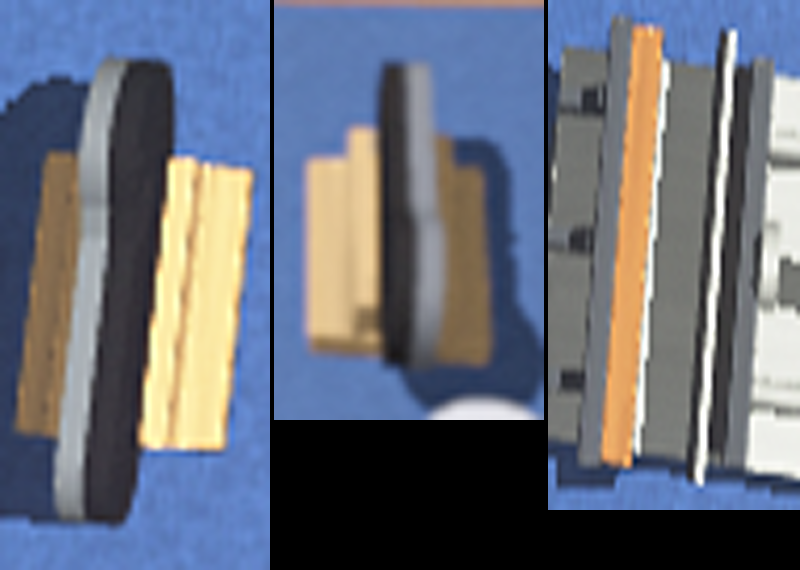

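```bash
cat > m2.py <<'E'
from h import *
import pickle
np.set_printoptions(precision=4,suppress=True)
s,t=pickle.load(open("st.pkl","rb"))
f=t["frame"].astype(int)
for r in (170,180,190,200,210,220,230):
    print(r,"brd/jaw 252..292:",[tuple(f[r,c]) [2] if 0 else int(f[r,c].sum()//3) for c in range(252,292)])
for r in (205,215,225,235,243):
    print(r,"sole 164..190",[int(f[r,c].sum()//3) for c in range(164,192)], [int(f[r,c][2]-f[r,c][0]) for c in range(164,192)])
for r in (188,192,196,200,204):
    print(r,"scene 318..350",[int(s["frame"][r,c].sum()//3) for c in range(322,342)],[int(int(s["frame"][r,c][2])-s["frame"][r,c][0]) for c in range(322,342)])
print("sole ends",onz(t,(180,174.7),.065),onz(t,(176,252),.055))
print("left edge",onz(t,(173.3,203.3),.09),onz(t,(169.2,245),.09))
for z in (.07,.09,.11): print(z,onz(t,(173.3,203.3),z))
E
python3 m2.py
```

```text
170 brd/jaw 252..292: [111, 49, 120, 114, 117, 122, 116, 142, 168, 153, 154, 161, 163, 162, 165, 245, 102, 113, 116, 116, 117, 118, 118, 118, 119, 120, 121, 81, 54, 79, 253, 255, 46, 57, 59, 60, 86, 118, 120, 116]
180 brd/jaw 252..292: [87, 121, 116, 117, 121, 127, 154, 163, 156, 156, 161, 165, 166, 178, 245, 105, 113, 116, 116, 118, 118, 118, 119, 118, 119, 119, 81, 56, 79, 244, 254, 49, 60, 61, 61, 99, 119, 121, 119, 116]
190 brd/jaw 252..292: [122, 115, 118, 119, 137, 167, 165, 161, 160, 163, 166, 165, 170, 245, 106, 116, 118, 117, 118, 118, 118, 116, 118, 119, 120, 82, 56, 77, 244, 254, 48, 60, 62, 63, 99, 119, 120, 118, 117, 169]
200 brd/jaw 252..292: [118, 118, 121, 136, 168, 166, 164, 164, 164, 166, 182, 202, 245, 108, 115, 118, 118, 117, 118, 115, 118, 116, 119, 117, 69, 58, 89, 244, 254, 48, 60, 62, 63, 101, 120, 119, 119, 58, 103, 238]
210 brd/jaw 252..292: [120, 118, 124, 171, 169, 166, 165, 165, 160, 176, 206, 248, 111, 119, 121, 121, 120, 119, 120, 119, 119, 120, 121, 63, 59, 113, 247, 215, 49, 60, 62, 61, 103, 117, 117, 117, 117, 185, 240, 236]
220 brd/jaw 252..292: [12
[... 2463 characters left out ...]
0, 179, 177, 178, 203, 253, 3, 255, 0, 1, 6, 11, 12, 12, 2, 228, 206, 202, 206]
204 scene 318..350 [168, 132, 109, 111, 103, 71, 47, 41, 43, 38, 48, 86, 118, 123, 121, 116, 103, 99, 98, 98] [181, 190, 199, 199, 201, 224, 252, 1, 255, 255, 1, 7, 10, 12, 10, 249, 214, 202, 205, 206]
sole ends [0.6183 0.2816 0.065 ] [0.3798 0.2843 0.055 ]
left edge [0.5271 0.292  0.09  ] [0.4019 0.298  0.09  ]
0.07 [0.5284 0.2967 0.07  ]
0.09 [0.5271 0.292  0.09  ]
0.11 [0.5259 0.2874 0.11  ]m2.py:11: RuntimeWarning: overflow encountered in scalar subtract
  print(r,"scene 318..350",[int(s["frame"][r,c].sum()//3) for c in range(322,342)],[int(int(s["frame"][r,c][2])-s["frame"][r,c][0]) for c in range(322,342)])
```

```bash
python3 - <<'E'
from h import *
import pickle
s,t=pickle.load(open("st.pkl","rb"))
a=cv2.resize(s["frame"][150:225,228:290],None,fx=7,fy=7,interpolation=cv2.INTER_CUBIC)
b=cv2.resize(t["frame"][150:225,250:294],None,fx=7,fy=7,interpolation=cv2.INTER_CUBIC)
save("z1",np.hstack([a,b]))
print(onz(s,(333,196),.09),onz(t,(175.3,225),.09),onz(t,(177.5,205),.09),onz(t,(173.2,243),.09))
print("tri",tri([s,t],[(333,193.2),proj(t,onz(s,(333,193.2),.09))]))
for y in(.07,.09): print(proj(s,[.5,.28,y]))
for c in (264.5,261.7): print("board",c,onz(t,(c,200),.134))
for c in (275.6,278.4): print("jaw",c,onz(t,(c,200),.139))
E
```

```text
[0.58115963 0.27679353 0.09      ] [0.46201237 0.28269209 0.09      ] [0.52237244 0.27907263 0.09      ] [0.40816148 0.28628033 0.09      ]
tri [0.56788795 0.2779855  0.09      ]
[331.24722845 183.06300509]
[331.87864877 179.3239166 ]
board 264.5 [0.54156297 0.01649012 0.134     ]
board 261.7 [0.5413291  0.02463381 0.134     ]
jaw 275.6 [ 0.54208895 -0.01568834  0.139     ]
jaw 278.4 [ 0.54232169 -0.02379263  0.139     ]
```

View pics/z1.png

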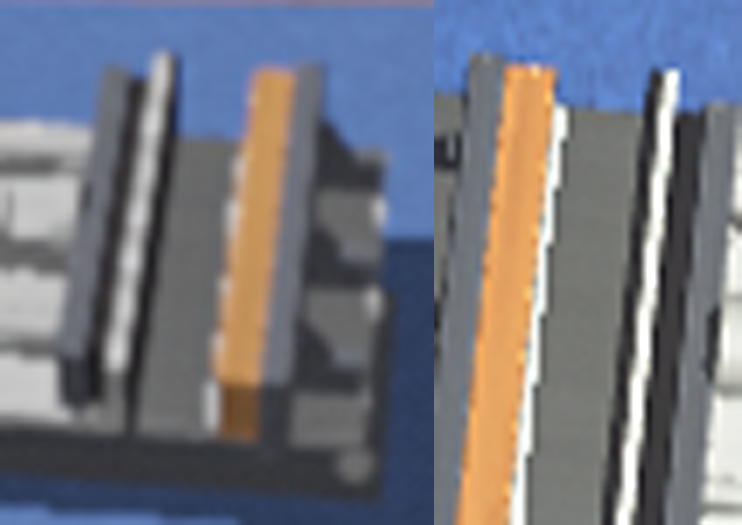

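Emit:
jog_arm(
  deltas=[
    {"dx": -0.349,"dy": -0.115,"dz": 0.05,"roll": -0.352,"hand": 1},
    {"dx": -0.349,"dy": -0.115,"dz": 0.05,"roll": -0.352,"hand": 1},
    {"dx": -0.349,"dy": -0.115,"dz": 0.05,"roll": -0.352,"hand": 1},
    {"dx": -0.349,"dy": -0.115,"dz": 0.05,"roll": -0.352,"hand": 1},
    {"dx": -0.349,"dy": -0.115,"dz": 0.05,"roll": -0.352,"hand": 1},
    {"dx": -0.349,"dy": -0.115,"dz": 0.05,"roll": -0.352,"hand": 1},
    {"dx": -0.349,"dy": -0.115,"dz": 0.05,"roll": -0.352,"hand": 1},
    {"dx": -0.349,"dy": -0.115,"dz": 0.05,"roll": -0.352,"hand": 1},
    {"dx": -0.349,"dy": -0.115,"dz": 0.05,"roll": -0.352,"hand": 1},
    {"dx": -0.349,"dy": -0.115,"dz": 0.05,"roll": -0.352,"hand": 1},
  ],
  force=60,
)

```text
t: 2.13
position: [0.509, 0.2757, 0.1802]
tcp_rot: [-3.139, 0.002, 3.073]
contact_force: [0.8, 0.3, -0.8]
width: 0.0853
finger_force: 0.0
```

```bash
python3 - <<'E'
from h import *
import pickle
s,t=pickle.load(open("st.pkl","rb"))
print("scene board",onz(s,(261.1,182.9),.134),"jaw",onz(s,(250.6,182.9),.139))
st=robot.get_state(); print({k:np.round(st[k],4) for k in("t","position","tcp_rot","contact_force","width")})
E
```

```text
scene board [0.56317836 0.02252366 0.134     ] jaw [ 0.56844986 -0.01395186  0.139     ]
{'t': np.float64(2.1333), 'position': array([0.509 , 0.2757, 0.1802]), 'tcp_rot': array([-3.1391e+00,  1.7000e-03,  3.0734e+00]), 'contact_force': array([ 0.8208,  0.342 , -0.8067]), 'width': np.float64(0.0853)}
```

Emit:
jog_arm(
  deltas=[
    {"dz": 0.03,"hand": 1},
    {"dz": 0.055,"hand": 1},
    {"dz": 0.08,"hand": 1},
    {"dz": 0.1,"hand": 1},
    {"dz": 0.108,"hand": 1},
    {"dz": 0.108,"hand": 1},
  ],
)

```text
invalid input
```

```bash
python3 - <<'E'
from h import *
s=robot.snapshot("scene");t=robot.snapshot("top")
a=cv2.resize(s["frame"][130:220,295:365],None,fx=5.5,fy=5.5,interpolation=cv2.INTER_CUBIC)
b=cv2.resize(t["frame"][165:255,150:220],None,fx=5.5,fy=5.5,interpolation=cv2.INTER_CUBIC)
save("g0",np.hstack([a,b]))
st=robot.get_state(); print({k:np.round(st[k],4) for k in("t","position","tcp_rot","contact_force","width")})
E
```

```text
{'t': np.float64(2.2333), 'position': array([0.5057, 0.279 , 0.1808]), 'tcp_rot': array([-3.1414e+00, -1.0000e-03,  3.0752e+00]), 'contact_force': array([-0.1576,  0.6778, -0.1073]), 'width': np.float64(0.0853)}
```

View pics/g0.png

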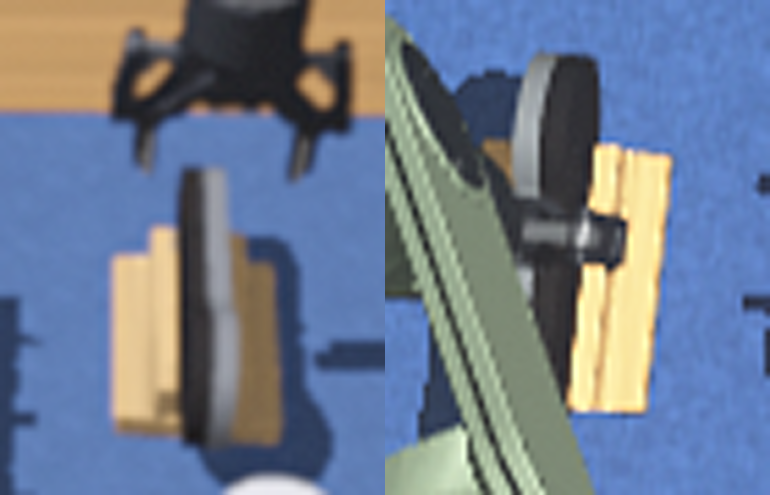

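Emit:
jog_arm(
  deltas=[
    {"dx": 0,"dy": 0,"dz": 0.03,"roll": 0,"hand": 1},
    {"dx": 0,"dy": 0,"dz": 0.055,"roll": 0,"hand": 1},
    {"dx": 0,"dy": 0,"dz": 0.08,"roll": 0,"hand": 1},
    {"dx": 0,"dy": 0,"dz": 0.1,"roll": 0,"hand": 1},
    {"dx": 0,"dy": 0,"dz": 0.108,"roll": 0,"hand": 1},
    {"dx": 0,"dy": 0,"dz": 0.108,"roll": 0,"hand": 1},
  ],
  force=60,
)

```text
t: 2.73
position: [0.5028, 0.2809, 0.0718]
tcp_rot: [-3.14, -0.004, 3.08]
contact_force: [0.3, 0.3, -0.7]
width: 0.0851
finger_force: 0.0
```

Emit:
jog_arm(
  deltas=[
    {"dx": 0,"dy": 0,"dz": 0,"roll": 0,"hand": 0.4},
    {"dx": 0,"dy": 0,"dz": 0,"roll": 0,"hand": 0.2},
    {"dx": 0,"dy": 0,"dz": 0,"roll": 0,"hand": 0.2},
    {"dx": 0,"dy": 0,"dz": 0,"roll": 0,"hand": 0},
    {"dx": 0,"dy": 0,"dz": 0,"roll": 0,"hand": 0},
    {"dx": 0,"dy": 0,"dz": 0,"roll": 0,"hand": 0},
    {"dx": 0,"dy": 0,"dz": 0,"roll": 0,"hand": 0},
  ],
  force=60,
)

```text
t: 3.32
position: [0.5055, 0.281, 0.0746]
tcp_rot: [3.14, 0.002, 3.079]
contact_force: [-1.1, 0.8, 5.9]
width: 0.0265
finger_force: 61.0
```

Emit:
jog_arm(
  deltas=[
    {"dx": 0,"dy": 0,"dz": -0.01,"roll": 0,"hand": 0},
    {"dx": 0,"dy": 0,"dz": -0.03,"roll": 0,"hand": 0},
    {"dx": 0,"dy": 0,"dz": -0.06,"roll": 0,"hand": 0},
    {"dx": 0,"dy": 0,"dz": -0.09,"roll": 0,"hand": 0},
    {"dx": 0,"dy": 0,"dz": -0.12,"roll": 0,"hand": 0},
    {"dx": 0,"dy": 0,"dz": -0.14,"roll": 0,"hand": 0},
    {"dx": 0,"dy": 0,"dz": -0.15,"roll": 0,"hand": 0},
    {"dx": 0,"dy": 0,"dz": -0.15,"roll": 0,"hand": 0},
  ],
  force=60,
)

```text
t: 3.98
position: [0.5054, 0.2805, 0.2253]
tcp_rot: [3.14, 0.003, 3.079]
contact_force: [0.3, 0.1, -5.4]
width: 0.0269
finger_force: 60.0
```

Emit:
jog_arm(
  deltas=[
    {"dx": -0.005,"dy": -0.02,"dz": 0,"roll": 0,"hand": 0},
    {"dx": -0.014,"dy": -0.055,"dz": 0,"roll": 0,"hand": 0},
    {"dx": -0.024,"dy": -0.093,"dz": 0,"roll": 0,"hand": 0},
    {"dx": -0.034,"dy": -0.133,"dz": 0,"roll": 0.005,"hand": 0},
    {"dx": -0.044,"dy": -0.173,"dz": 0,"roll": 0.01,"hand": 0},
    {"dx": -0.054,"dy": -0.213,"dz": 0,"roll": 0.015,"hand": 0},
    {"dx": -0.062,"dy": -0.245,"dz": 0,"roll": 0.015,"hand": 0},
    {"dx": -0.067,"dy": -0.265,"dz": 0,"roll": 0.015,"hand": 0},
    {"dx": -0.069,"dy": -0.274,"dz": 0,"roll": 0.015,"hand": 0},
    {"dx": -0.069,"dy": -0.274,"dz": 0,"roll": 0.015,"hand": 0},
  ],
  force=60,
)

```text
t: 4.82
position: [0.5556, 0.0006, 0.2211]
tcp_rot: [-3.141, -0.004, 3.061]
contact_force: [0.3, 0.1, -4.3]
width: 0.0264
finger_force: 60.4
```

```bash
python3 - <<'E'
from h import *
s=robot.snapshot("scene");t=robot.snapshot("top")
a=cv2.resize(s["frame"][120:225,225:295],None,fx=5.5,fy=5.5,interpolation=cv2.INTER_CUBIC)
b=cv2.resize(t["frame"][145:250,230:300],None,fx=5.5,fy=5.5,interpolation=cv2.INTER_CUBIC)
save("p0",np.hstack([a,b]))
st=robot.get_state(); print({k:np.round(st[k],4) for k in("t","position","tcp_rot","contact_force","width")})
for p in(s,t):
  print([[np.round(q["uv"],1) for q in robot.pinpoint(n,p)[:1]] for n in("sole","bed","head")])
E
```

```text
{'t': np.float64(4.9167), 'position': array([0.5556, 0.0033, 0.2219]), 'tcp_rot': array([ 3.1406e+00, -3.1000e-03,  3.0633e+00]), 'contact_force': array([ 0.2398, -1.0182, -5.561 ]), 'width': np.float64(0.0266)}
[[array([254.9, 174.8])], [array([257.7, 189.2])], [array([266.6, 180. ])]]
[[array([271.5, 197.9])], [array([268.7, 198.7])], [array([255.4, 197.2])]]
```

View pics/p0.png

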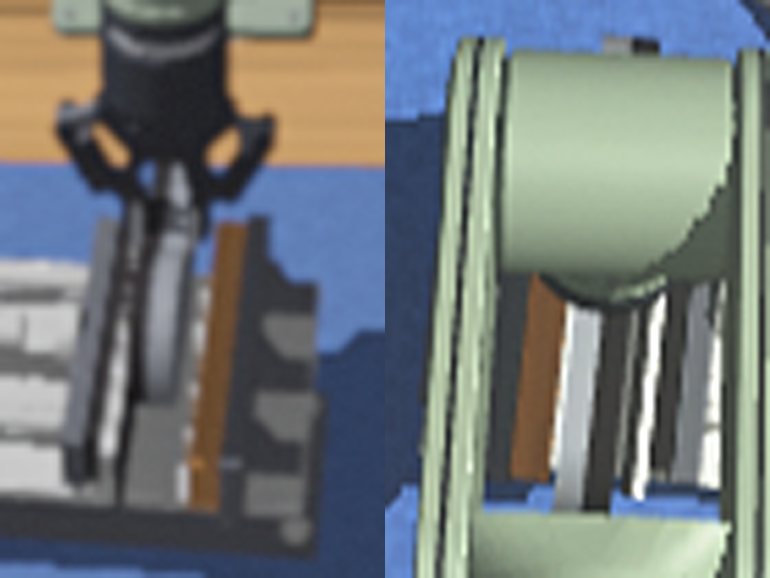

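```bash
python3 - <<'E'
from h import *
p=cv2.imread("pics/p0.png")
t=robot.snapshot("top");f=t["frame"].astype(int)
for r in (204,208,212,216,222,228): print(r,"254..284",[tuple(int(v) for v in (f[r,c].sum()//3,f[r,c][0]-f[r,c][2])) for c in range(254,284)])
for c,z in((268.6,.235),(268,.136)): print(onz(t,(c,208.6),z))
g=f.sum(2)//3
print([int(g[r,270]) for r in range(228,246)],[int(g[r,265]) for r in range(228,246)],[int(g[r,275]) for r in range(145,165)])
print(robot.get_state()["position"])
E
```

```text
204 254..284 [(66, -7), (69, 25), (86, 60), (87, 57), (86, 57), (85, 56), (85, 59), (84, 58), (101, 42), (230, -4), (187, -9), (188, -7), (189, -8), (190, -8), (157, -6), (53, 1), (59, 0), (62, 0), (63, 1), (63, 0), (119, 3), (125, 4), (54, 1), (74, 4), (241, 6), (252, 4), (120, 6), (56, 2), (64, 1), (64, 1)]
208 254..284 [(63, -6), (83, 54), (87, 60), (86, 57), (84, 56), (84, 56), (84, 58), (86, 57), (197, 24), (203, -8), (188, -8), (188, -7), (189, -8), (194, -7), (103, -2), (59, 2), (62, 1), (63, 1), (62, 0), (78, 2), (133, 5), (99, 4), (57, 2), (85, 4), (255, 0), (255, 0), (48, 1), (61, 2), (64, 1), (62, 2)]
212 254..284 [(63, 18), (88, 62), (86, 60), (85, 58), (84, 56), (84, 56), (78, 56), (84, 43), (244, -1), (189, -10), (189, -8), (190, -7), (192, -7), (196, -8), (51, 3), (60, 2), (61, 1), (61, 1), (63, 1), (112, 5), (130, 4), (52, 2), (60, 1), (164, 7), (252, 4), (205, 9), (51, 2), (62, 2), (62, 4), (56, 0)]
216 254..284 [(77, 42), (88, 62), (88, 60), (85, 58), (85, 56), (83, 56), (81, 56), (163, 56), (212, -9), (189, -9), (189, -8), (189, -8), (193, -7), (142, -4), (55, 3), 
[... 431 characters left out ...]
(61, 1), (128, -9)]
228 254..284 [(88, 61), (87, 61), (84, 56), (80, 51), (79, 53), (91, 56), (221, 16), (176, -12), (176, -9), (176, -10), (179, -8), (183, -9), (78, 0), (57, 2), (61, 1), (61, 2), (60, 2), (77, 2), (135, 4), (89, 2), (54, 0), (84, 3), (254, 2), (255, 0), (46, 1), (62, 1), (62, 0), (63, 0), (85, -6), (124, -8)]
[0.51097556 0.00411248 0.235     ]
[0.51670522 0.00560509 0.136     ]
[60, 61, 62, 59, 55, 55, 56, 65, 72, 69, 101, 153, 166, 161, 163, 164, 168, 168] [183, 178, 171, 165, 147, 124, 119, 104, 83, 64, 79, 141, 171, 166, 163, 162, 163, 163] [148, 147, 147, 152, 156, 138, 89, 41, 46, 71, 114, 137, 147, 154, 159, 165, 169, 170, 174, 177]
[0.55634924 0.0034565  0.22335527]
```

Emit:
jog_arm(
  deltas=[
    {"dx": -0.001,"dy": 0,"dz": 0.01,"roll": 0,"hand": 0},
    {"dx": -0.001,"dy": 0,"dz": 0.02,"roll": 0,"hand": 0},
    {"dx": -0.001,"dy": 0,"dz": 0.028,"roll": 0,"hand": 0},
    {"dx": -0.001,"dy": 0,"dz": 0.034,"roll": 0,"hand": 0},
    {"dx": -0.001,"dy": 0,"dz": 0.038,"roll": 0,"hand": 0},
    {"dx": -0.001,"dy": 0,"dz": 0.042,"roll": 0,"hand": 0},
    {"dx": -0.001,"dy": 0,"dz": 0.046,"roll": 0,"hand": 0},
    {"dx": -0.001,"dy": 0,"dz": 0.05,"roll": 0,"hand": 0},
  ],
  force=60,
)

```text
t: 5.93
position: [0.5577, 0.0024, 0.1731]
tcp_rot: [3.141, 0.001, 3.064]
contact_force: [-0.4, 0.3, -5.3]
width: 0.0262
finger_force: 60.3
```

Emit:
jog_arm(
  deltas=[
    {"dx": 0,"dy": 0,"dz": 0.006,"roll": 0,"hand": 0},
    {"dx": 0,"dy": 0,"dz": 0.012,"roll": 0,"hand": 0},
    {"dx": 0,"dy": 0,"dz": 0.018,"roll": 0,"hand": 0},
    {"dx": 0,"dy": 0,"dz": 0.022,"roll": 0,"hand": 0},
    {"dx": 0,"dy": 0,"dz": 0.024,"roll": 0,"hand": 0},
    {"dx": 0,"dy": 0,"dz": 0.026,"roll": 0,"hand": 0},
    {"dx": 0,"dy": 0,"dz": 0.026,"roll": 0,"hand": 0},
  ],
  force=60,
)

```text
t: 6.52
position: [0.5573, 0.0025, 0.1469]
tcp_rot: [3.142, -0.001, 3.064]
contact_force: [0.3, -0.3, -5.3]
width: 0.0266
finger_force: 60.3
```

Emit:
jog_arm(
  deltas=[
    {"dx": 0,"dy": 0,"dz": 0.0015,"roll": 0,"hand": 0},
    {"dx": 0,"dy": 0,"dz": 0.0025,"roll": 0,"hand": 0},
    {"dx": 0,"dy": 0,"dz": 0.0025,"roll": 0,"hand": 0},
  ],
  force=60,
)

```text
t: 6.77
position: [0.5575, 0.0025, 0.1448]
tcp_rot: [3.142, 0.0, 3.064]
contact_force: [-0.4, -0.0, -5.2]
width: 0.0264
finger_force: 60.3
```

Emit:
jog_arm(
  deltas=[
    {"dx": 0,"dy": 0,"dz": 0.001,"roll": 0,"hand": 0},
    {"dx": 0,"dy": 0,"dz": 0.002,"roll": 0,"hand": 0},
    {"dx": 0,"dy": 0,"dz": 0.002,"roll": 0,"hand": 0},
  ],
  force=60,
)

```text
t: 7.02
position: [0.5576, 0.0026, 0.1446]
tcp_rot: [3.141, 0.001, 3.064]
contact_force: [-3.6, 0.3, 5.1]
width: 0.0262
finger_force: 61.6
```

Emit:
jog_arm(
  deltas=[
    {"dx": 0,"dy": 0,"dz": 0,"roll": 0,"hand": 0.45},
    {"dx": 0,"dy": 0,"dz": 0,"roll": 0,"hand": 0.5},
    {"dx": 0,"dy": 0,"dz": 0,"roll": 0,"hand": 0.55},
    {"dx": 0,"dy": 0,"dz": 0,"roll": 0,"hand": 0.55},
  ],
  force=60,
)

```text
t: 7.35
position: [0.5579, 0.0025, 0.1431]
tcp_rot: [3.141, 0.001, 3.064]
contact_force: [0.8, 0.5, -0.1]
width: 0.0468
finger_force: 0.0
```

Emit:
jog_arm(
  deltas=[
    {"dx": 0,"dy": 0,"dz": -0.015,"roll": 0,"hand": 0.55},
    {"dx": 0,"dy": 0,"dz": -0.05,"roll": 0,"hand": 0.55},
    {"dx": 0,"dy": 0,"dz": -0.09,"roll": 0,"hand": 0.3},
    {"dx": 0,"dy": 0,"dz": -0.1275,"roll": 0,"hand": 0},
    {"dx": 0.004,"dy": -0.04,"dz": -0.1275,"roll": 0,"hand": 0},
    {"dx": 0.007,"dy": -0.08,"dz": -0.1275,"roll": 0,"hand": 0},
    {"dx": 0.01,"dy": -0.12,"dz": -0.1275,"roll": 0,"hand": 0},
    {"dx": 0.013,"dy": -0.16,"dz": -0.1275,"roll": 0,"hand": 0},
    {"dx": 0.017,"dy": -0.2,"dz": -0.1275,"roll": 0,"hand": 0},
    {"dx": 0.021,"dy": -0.24,"dz": -0.1275,"roll": 0,"hand": 0},
  ],
  force=40,
)

```text
t: 8.18
position: [0.5174, -0.237, 0.2704]
tcp_rot: [-3.142, 0.001, 3.064]
contact_force: [0.1, 0.4, 0.3]
width: 0.0002
finger_force: 0.0
```

```bash
cat > w.py <<'E'
from h import *
from scipy.optimize import minimize
def fit(x0=.530,y0=-.276,th0=None,yaw=-.078,views=("scene","top")):
  D=[]
  for n in views:
    p=robot.snapshot(n); D.append((p,cv2.GaussianBlur(255-p["frame"].max(axis=2).astype(np.float32),(0,0),1.2)))
  ex=np.array([np.cos(yaw),np.sin(yaw),0])
  def sc(q):
    v=0
    for k in range(6):
      a=q[2]+k*np.pi/3; P=np.array([q[0],q[1],.125])+.105*(np.sin(a)*ex+np.array([0,0,np.cos(a)]))
      for p,d in D:
        u=proj(p,P).astype(np.float32); v+=min(215.,float(cv2.remap(d,u[:1].reshape(1,1),u[1:].reshape(1,1),cv2.INTER_LINEAR)[0,0]))
    return -v
  r=min((minimize(sc,[x0,y0,t],method="Nelder-Mead",options={"initial_simplex":[[x0,y0,t],[x0+.004,y0,t],[x0,y0+.004,t],[x0,y0,t+.06]]}) for t in (np.arange(0,1.04,.1) if th0 is None else [th0])),key=lambda r:r.fun)
  return r.x,r.fun,D
E
python3 - <<'E'
from w import *
x,f,D=fit();print(np.round(x,4),f)
st=robot.get_state(); print({k:np.round(st[k],4) for k in("t","position","tcp_rot","contact_force","width")})
s,t=D[0][0],D[1][0]
a=cv2.resize(s["frame"][130:225,155:295],None,fx=3.5,fy=3.5,interpolation=cv2.INTER_CUBIC)
b=cv2.resize(t["frame"][150:245,245:330],None,fx=3.5,fy=3.5,interpolation=cv2.INTER_CUBIC)
save("q0",np.hstack([a,b]))
E
```

```text
[ 0.5313 -0.2742  0.2955] -2147.652992248535
{'t': np.float64(8.2833), 'position': array([ 0.5168, -0.2405,  0.27  ]), 'tcp_rot': array([-3.1391e+00, -2.0000e-04,  3.0574e+00]), 'contact_force': array([0.5298, 1.7878, 0.1987]), 'width': np.float64(-0.0003)}
```

View pics/q0.png

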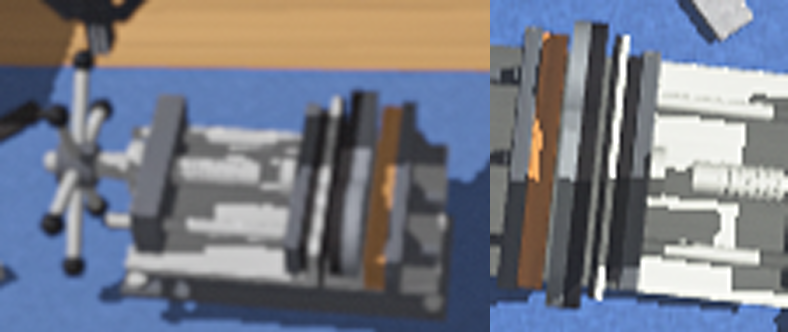

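Emit:
jog_arm(
  deltas=[
    {"dx": -0.001,"dy": -0.02,"dz": 0,"roll": 0,"hand": 0},
    {"dx": -0.001,"dy": -0.038,"dz": 0,"roll": 0,"hand": 0},
    {"dx": -0.001,"dy": -0.038,"dz": 0,"roll": 0,"hand": 0},
    {"dx": -0.001,"dy": -0.038,"dz": 0.025,"roll": 0,"hand": 0},
    {"dx": -0.001,"dy": -0.038,"dz": 0.05,"roll": 0,"hand": 0},
    {"dx": -0.001,"dy": -0.038,"dz": 0.075,"roll": 0,"hand": 0},
    {"dx": -0.001,"dy": -0.038,"dz": 0.09,"roll": 0,"hand": 0},
    {"dx": -0.001,"dy": -0.038,"dz": 0.09,"roll": 0,"hand": 0},
  ],
  force=40,
)

```text
t: 8.95
position: [0.5142, -0.2707, 0.1766]
tcp_rot: [3.138, -0.007, 3.064]
contact_force: [-0.3, -0.3, 0.1]
width: 0.0006
finger_force: 0.0
```

Emit:
jog_arm(
  deltas=[
    {"dx": -0.008,"dy": 0,"dz": 0,"roll": 0,"hand": 0},
    {"dx": -0.014,"dy": 0,"dz": 0,"roll": 0,"hand": 0},
    {"dx": -0.02,"dy": 0,"dz": 0,"roll": 0,"hand": 0},
    {"dx": -0.026,"dy": 0,"dz": 0,"roll": 0,"hand": 0},
    {"dx": -0.032,"dy": 0,"dz": 0,"roll": 0,"hand": 0},
    {"dx": -0.038,"dy": 0,"dz": 0,"roll": 0,"hand": 0},
    {"dx": -0.044,"dy": 0,"dz": 0,"roll": 0,"hand": 0},
  ],
  force=40,
)

```text
t: 9.53
position: [0.5551, -0.2746, 0.18]
tcp_rot: [3.138, -0.013, 3.064]
contact_force: [-13.4, 3.5, 2.5]
width: 0.0001
finger_force: 5.8
```

Emit:
jog_arm(
  deltas=[
    {"dx": -0.005,"dy": 0,"dz": 0,"roll": 0,"hand": 0},
    {"dx": -0.01,"dy": 0,"dz": 0,"roll": 0,"hand": 0},
    {"dx": -0.015,"dy": 0,"dz": 0,"roll": 0,"hand": 0},
  ],
  force=40,
)

```text
t: 9.78
position: [0.5717, -0.2766, 0.1812]
tcp_rot: [3.14, -0.008, 3.064]
contact_force: [-10.5, 2.4, 4.2]
width: -0.0001
finger_force: 5.1
```

```bash
python3 - <<'E'
from w import *
for i in range(3):
  st=robot.get_state(); print({k:np.round(st[k],4) for k in("t","position","contact_force","wrist_torque")})
  robot.snapshot("scene")
E
```

```text
{'t': np.float64(9.7833), 'position': array([ 0.5717, -0.2766,  0.1812]), 'contact_force': array([-10.4879,   2.4146,   4.21  ]), 'wrist_torque': array([ 0.3925,  1.8087, -0.009 ])}
{'t': np.float64(9.8333), 'position': array([ 0.5734, -0.2769,  0.1814]), 'contact_force': array([-9.1965,  2.1665,  4.9357]), 'wrist_torque': array([ 0.3493,  1.5907, -0.0423])}
{'t': np.float64(9.8833), 'position': array([ 0.5733, -0.2768,  0.1815]), 'contact_force': array([-6.8277,  1.726 ,  3.0415]), 'wrist_torque': array([0.3194, 1.2654, 0.0033])}
```

Emit:
jog_arm(
  deltas=[
    {"dx": 0.006,"dy": 0,"dz": 0,"roll": 0,"hand": 0},
    {"dx": 0.006,"dy": 0.001,"dz": -0.04,"roll": 0,"hand": 0},
    {"dx": 0.006,"dy": 0.001,"dz": -0.08,"roll": 0,"hand": 0},
    {"dx": 0.036,"dy": 0.002,"dz": -0.082,"roll": 0,"hand": 0},
    {"dx": 0.073,"dy": 0.002,"dz": -0.082,"roll": 0,"hand": 0},
    {"dx": 0.103,"dy": 0.002,"dz": -0.082,"roll": 0,"hand": 0},
    {"dx": 0.103,"dy": 0.002,"dz": -0.08,"roll": 0,"hand": 0},
    {"dx": 0.103,"dy": 0.002,"dz": -0.045,"roll": 0,"hand": 0},
    {"dx": 0.103,"dy": 0.002,"dz": -0.027,"roll": 0,"hand": 0},
    {"dx": 0.103,"dy": 0.002,"dz": -0.027,"roll": 0,"hand": 0},
  ],
  force=40,
)

```text
t: 10.77
position: [0.4714, -0.2668, 0.2048]
tcp_rot: [3.139, -0.004, 3.064]
contact_force: [-0.5, 0.1, 0.4]
width: -0.0
finger_force: 0.0
```

Emit:
jog_arm(
  deltas=[
    {"dx": -0.006,"dy": 0,"dz": 0,"roll": 0,"hand": 0},
    {"dx": -0.011,"dy": 0,"dz": 0,"roll": 0,"hand": 0},
    {"dx": -0.015,"dy": 0,"dz": 0,"roll": 0,"hand": 0},
    {"dx": -0.019,"dy": 0,"dz": 0,"roll": 0,"hand": 0},
    {"dx": -0.023,"dy": 0,"dz": 0,"roll": 0,"hand": 0},
    {"dx": -0.027,"dy": 0,"dz": 0,"roll": 0,"hand": 0},
    {"dx": -0.031,"dy": 0,"dz": 0,"roll": 0,"hand": 0},
    {"dx": -0.035,"dy": 0,"dz": 0,"roll": 0,"hand": 0},
    {"dx": -0.039,"dy": 0,"dz": 0,"roll": 0,"hand": 0},
    {"dx": -0.043,"dy": 0,"dz": 0,"roll": 0,"hand": 0},
  ],
  force=40,
)

```text
t: 11.6
position: [0.5146, -0.2717, 0.2097]
tcp_rot: [-3.14, -0.001, 3.064]
contact_force: [-8.2, 0.6, 6.4]
width: 0.0001
finger_force: 4.0
```

Emit:
jog_arm(
  deltas=[
    {"dx": -0.006,"dy": 0,"dz": 0,"roll": 0,"hand": 0},
    {"dx": -0.012,"dy": 0,"dz": 0,"roll": 0,"hand": 0},
    {"dx": -0.018,"dy": 0,"dz": 0,"roll": 0,"hand": 0},
    {"dx": -0.024,"dy": 0,"dz": 0,"roll": 0,"hand": 0},
    {"dx": -0.03,"dy": 0,"dz": 0,"roll": 0,"hand": 0},
    {"dx": -0.036,"dy": 0,"dz": 0,"roll": 0,"hand": 0},
    {"dx": -0.042,"dy": 0,"dz": 0,"roll": 0,"hand": 0},
    {"dx": -0.045,"dy": 0,"dz": 0,"roll": 0,"hand": 0},
  ],
  force=40,
)

```text
t: 12.27
position: [0.5563, -0.2731, 0.2053]
tcp_rot: [3.138, -0.013, 3.064]
contact_force: [-13.0, 1.7, -8.3]
width: 0.0
finger_force: 6.1
```

Emit:
jog_arm(
  deltas=[
    {"dx": 0.008,"dy": 0,"dz": 0,"roll": 0,"hand": 0},
    {"dx": 0.01,"dy": 0.001,"dz": -0.035,"roll": 0,"hand": 0},
    {"dx": 0.02,"dy": 0.001,"dz": -0.058,"roll": 0,"hand": 0},
    {"dx": 0.055,"dy": 0.002,"dz": -0.058,"roll": 0,"hand": 0},
    {"dx": 0.093,"dy": 0.002,"dz": -0.058,"roll": 0,"hand": 0},
    {"dx": 0.121,"dy": 0.002,"dz": -0.055,"roll": 0,"hand": 0},
    {"dx": 0.121,"dy": 0.002,"dz": -0.035,"roll": 0,"hand": 0},
    {"dx": 0.121,"dy": 0.002,"dz": 0,"roll": 0,"hand": 0},
    {"dx": 0.116,"dy": 0.002,"dz": 0,"roll": 0,"hand": 0},
    {"dx": 0.11,"dy": 0.002,"dz": 0,"roll": 0,"hand": 0},
  ],
  force=40,
)

```text
t: 13.1
position: [0.4512, -0.2641, 0.2081]
tcp_rot: [3.142, 0.001, 3.064]
contact_force: [0.5, -1.1, 0.7]
width: 0.0003
finger_force: 0.0
```

Emit:
jog_arm(
  deltas=[
    {"dx": -0.006,"dy": 0,"dz": 0,"roll": 0,"hand": 0},
    {"dx": -0.012,"dy": 0,"dz": 0,"roll": 0,"hand": 0},
    {"dx": -0.018,"dy": 0,"dz": 0,"roll": 0,"hand": 0},
    {"dx": -0.024,"dy": 0,"dz": 0,"roll": 0,"hand": 0},
    {"dx": -0.03,"dy": 0,"dz": 0,"roll": 0,"hand": 0},
    {"dx": -0.036,"dy": 0,"dz": 0,"roll": 0,"hand": 0},
    {"dx": -0.042,"dy": 0,"dz": 0,"roll": 0,"hand": 0},
    {"dx": -0.048,"dy": 0,"dz": 0,"roll": 0,"hand": 0},
    {"dx": -0.053,"dy": 0,"dz": 0,"roll": 0,"hand": 0},
    {"dx": -0.057,"dy": 0,"dz": 0,"roll": 0,"hand": 0},
  ],
  force=40,
)

```text
t: 13.93
position: [0.5078, -0.2694, 0.2106]
tcp_rot: [-3.139, -0.0, 3.065]
contact_force: [-7.9, 0.1, 4.8]
width: -0.0
finger_force: 4.2
```

Emit:
jog_arm(
  deltas=[
    {"dx": -0.006,"dy": 0,"dz": 0,"roll": 0,"hand": 0},
    {"dx": -0.012,"dy": 0,"dz": 0,"roll": 0,"hand": 0},
    {"dx": -0.018,"dy": 0,"dz": 0,"roll": 0,"hand": 0},
    {"dx": -0.024,"dy": 0,"dz": 0,"roll": 0,"hand": 0},
    {"dx": -0.03,"dy": 0,"dz": 0,"roll": 0,"hand": 0},
    {"dx": -0.036,"dy": 0,"dz": 0,"roll": 0,"hand": 0},
    {"dx": -0.042,"dy": 0,"dz": 0,"roll": 0,"hand": 0},
    {"dx": -0.048,"dy": 0,"dz": 0,"roll": 0,"hand": 0},
    {"dx": -0.052,"dy": 0,"dz": 0,"roll": 0,"hand": 0},
  ],
  force=40,
)

```text
t: 14.68
position: [0.5561, -0.2713, 0.2063]
tcp_rot: [3.139, -0.012, 3.065]
contact_force: [-11.0, 2.9, -6.4]
width: 0.0001
finger_force: 6.0
```

Emit:
jog_arm(
  deltas=[
    {"dx": 0.008,"dy": 0,"dz": 0,"roll": 0,"hand": 0},
    {"dx": 0.01,"dy": 0.001,"dz": -0.035,"roll": 0,"hand": 0},
    {"dx": 0.02,"dy": 0.002,"dz": -0.058,"roll": 0,"hand": 0},
    {"dx": 0.055,"dy": 0.004,"dz": -0.058,"roll": 0,"hand": 0},
    {"dx": 0.093,"dy": 0.004,"dz": -0.058,"roll": 0,"hand": 0},
    {"dx": 0.121,"dy": 0.004,"dz": -0.055,"roll": 0,"hand": 0},
    {"dx": 0.121,"dy": 0.004,"dz": -0.035,"roll": 0,"hand": 0},
    {"dx": 0.121,"dy": 0.004,"dz": 0,"roll": 0,"hand": 0},
    {"dx": 0.116,"dy": 0.004,"dz": 0,"roll": 0,"hand": 0},
    {"dx": 0.11,"dy": 0.004,"dz": 0,"roll": 0,"hand": 0},
  ],
  force=40,
)

```text
t: 15.52
position: [0.451, -0.2603, 0.2086]
tcp_rot: [-3.141, 0.002, 3.064]
contact_force: [0.3, 0.0, 0.2]
width: 0.0003
finger_force: 0.0
```

Emit:
jog_arm(
  deltas=[
    {"dx": -0.006,"dy": 0,"dz": 0,"roll": 0,"hand": 0},
    {"dx": -0.011,"dy": 0,"dz": 0,"roll": 0,"hand": 0},
    {"dx": -0.016,"dy": 0,"dz": 0,"roll": 0,"hand": 0},
    {"dx": -0.021,"dy": 0,"dz": 0,"roll": 0,"hand": 0},
    {"dx": -0.026,"dy": 0,"dz": 0,"roll": 0,"hand": 0},
    {"dx": -0.031,"dy": 0,"dz": 0,"roll": 0,"hand": 0},
    {"dx": -0.035,"dy": 0,"dz": 0,"roll": 0,"hand": 0},
    {"dx": -0.039,"dy": 0,"dz": 0,"roll": 0,"hand": 0},
  ],
  force=40,
)

```text
t: 16.18
position: [0.4886, -0.2642, 0.2109]
tcp_rot: [-3.138, -0.001, 3.065]
contact_force: [-10.0, -0.5, 5.8]
width: -0.0001
finger_force: 5.0
```

Emit:
jog_arm(
  deltas=[
    {"dx": -0.005,"dy": 0,"dz": 0,"roll": 0,"hand": 0},
    {"dx": -0.01,"dy": 0,"dz": 0,"roll": 0,"hand": 0},
    {"dx": -0.015,"dy": 0,"dz": 0,"roll": 0,"hand": 0},
    {"dx": -0.02,"dy": 0,"dz": 0,"roll": 0,"hand": 0},
  ],
  force=40,
)

```text
t: 16.52
position: [0.509, -0.2656, 0.2109]
tcp_rot: [-3.139, -0.0, 3.065]
contact_force: [-8.6, -0.0, 5.3]
width: -0.0001
finger_force: 4.3
```

Emit:
jog_arm(
  deltas=[
    {"dx": -0.005,"dy": 0,"dz": 0,"roll": 0,"hand": 0},
    {"dx": -0.01,"dy": 0,"dz": 0,"roll": 0,"hand": 0},
    {"dx": -0.015,"dy": 0,"dz": 0,"roll": 0,"hand": 0},
    {"dx": -0.02,"dy": 0,"dz": 0,"roll": 0,"hand": 0},
    {"dx": -0.025,"dy": 0,"dz": 0,"roll": 0,"hand": 0},
  ],
  force=40,
)

```text
t: 16.93
position: [0.5337, -0.2668, 0.2102]
tcp_rot: [-3.14, -0.001, 3.065]
contact_force: [-7.9, 1.3, 0.5]
width: -0.0001
finger_force: 4.1
```

Emit:
jog_arm(
  deltas=[
    {"dx": -0.005,"dy": 0,"dz": 0,"roll": 0,"hand": 0},
    {"dx": -0.01,"dy": 0,"dz": 0,"roll": 0,"hand": 0},
    {"dx": -0.015,"dy": 0,"dz": 0,"roll": 0,"hand": 0},
    {"dx": -0.02,"dy": 0,"dz": 0,"roll": 0,"hand": 0},
    {"dx": -0.025,"dy": 0,"dz": 0,"roll": 0,"hand": 0},
  ],
  force=40,
)

```text
t: 17.35
position: [0.5554, -0.2674, 0.2066]
tcp_rot: [3.139, -0.012, 3.064]
contact_force: [-11.3, 2.4, -8.0]
width: 0.0
finger_force: 5.9
```

Emit:
jog_arm(
  deltas=[
    {"dx": 0.008,"dy": 0,"dz": 0,"roll": 0,"hand": 0},
    {"dx": 0.01,"dy": 0.001,"dz": -0.035,"roll": 0,"hand": 0},
    {"dx": 0.02,"dy": 0.002,"dz": -0.058,"roll": 0,"hand": 0},
    {"dx": 0.055,"dy": 0.003,"dz": -0.058,"roll": 0,"hand": 0},
    {"dx": 0.093,"dy": 0.003,"dz": -0.058,"roll": 0,"hand": 0},
    {"dx": 0.121,"dy": 0.003,"dz": -0.055,"roll": 0,"hand": 0},
    {"dx": 0.121,"dy": 0.003,"dz": -0.035,"roll": 0,"hand": 0},
    {"dx": 0.121,"dy": 0.003,"dz": 0,"roll": 0,"hand": 0},
    {"dx": 0.116,"dy": 0.003,"dz": 0,"roll": 0,"hand": 0},
    {"dx": 0.11,"dy": 0.003,"dz": 0,"roll": 0,"hand": 0},
  ],
  force=40,
)

```text
t: 18.18
position: [0.4503, -0.2572, 0.2088]
tcp_rot: [-3.141, 0.002, 3.064]
contact_force: [0.1, -0.1, 0.4]
width: 0.0002
finger_force: 0.0
```

Emit:
jog_arm(
  deltas=[
    {"dx": -0.006,"dy": 0,"dz": 0,"roll": 0,"hand": 0},
    {"dx": -0.011,"dy": 0,"dz": 0,"roll": 0,"hand": 0},
    {"dx": -0.016,"dy": 0,"dz": 0,"roll": 0,"hand": 0},
    {"dx": -0.021,"dy": 0,"dz": 0,"roll": 0,"hand": 0},
    {"dx": -0.025,"dy": 0,"dz": 0,"roll": 0,"hand": 0},
  ],
  force=40,
)

```text
t: 18.6
position: [0.4732, -0.26, 0.2109]
tcp_rot: [-3.138, -0.003, 3.065]
contact_force: [-12.1, -0.6, 8.4]
width: 0.0002
finger_force: 6.0
```

Emit:
jog_arm(
  deltas=[
    {"dx": -0.004,"dy": 0,"dz": 0,"roll": 0,"hand": 0},
    {"dx": -0.008,"dy": 0,"dz": 0,"roll": 0,"hand": 0},
    {"dx": -0.012,"dy": 0,"dz": 0,"roll": 0,"hand": 0},
    {"dx": -0.016,"dy": 0,"dz": 0,"roll": 0,"hand": 0},
  ],
  force=40,
)

```text
t: 18.93
position: [0.4896, -0.2612, 0.2109]
tcp_rot: [-3.138, -0.002, 3.065]
contact_force: [-11.3, -0.7, 7.6]
width: 0.0
finger_force: 5.3
```

Emit:
jog_arm(
  deltas=[
    {"dx": -0.004,"dy": 0,"dz": 0,"roll": 0,"hand": 0},
    {"dx": -0.008,"dy": 0,"dz": 0,"roll": 0,"hand": 0},
    {"dx": -0.012,"dy": 0,"dz": 0,"roll": 0,"hand": 0},
    {"dx": -0.016,"dy": 0,"dz": 0,"roll": 0,"hand": 0},
  ],
  force=40,
)

```text
t: 19.27
position: [0.5055, -0.2623, 0.211]
tcp_rot: [-3.139, -0.002, 3.065]
contact_force: [-11.6, -1.3, 7.7]
width: 0.0002
finger_force: 5.3
```

Emit:
jog_arm(
  deltas=[
    {"dx": -0.004,"dy": 0,"dz": 0,"roll": 0,"hand": 0},
    {"dx": -0.008,"dy": 0,"dz": 0,"roll": 0,"hand": 0},
    {"dx": -0.012,"dy": 0,"dz": 0,"roll": 0,"hand": 0},
    {"dx": -0.016,"dy": 0,"dz": 0,"roll": 0,"hand": 0},
    {"dx": -0.02,"dy": 0,"dz": 0,"roll": 0,"hand": 0},
  ],
  force=40,
)

```text
t: 19.68
position: [0.5254, -0.2634, 0.211]
tcp_rot: [-3.14, -0.002, 3.065]
contact_force: [-10.8, 0.7, 6.6]
width: -0.0001
finger_force: 5.5
```

Emit:
jog_arm(
  deltas=[
    {"dx": -0.004,"dy": 0,"dz": 0,"roll": 0,"hand": 0},
    {"dx": -0.008,"dy": 0,"dz": 0,"roll": 0,"hand": 0},
    {"dx": -0.012,"dy": 0,"dz": 0,"roll": 0,"hand": 0},
  ],
  force=40,
)

```text
t: 19.93
position: [0.5363, -0.2639, 0.2099]
tcp_rot: [-3.141, -0.005, 3.065]
contact_force: [-12.1, 0.8, 1.4]
width: 0.0002
finger_force: 6.1
```

Emit:
jog_arm(
  deltas=[
    {"dx": -0.004,"dy": 0,"dz": 0,"roll": 0,"hand": 0},
    {"dx": -0.008,"dy": 0,"dz": 0,"roll": 0,"hand": 0},
    {"dx": -0.01,"dy": 0,"dz": 0,"roll": 0,"hand": 0},
  ],
  force=40,
)

```text
t: 20.18
position: [0.545, -0.2643, 0.2082]
tcp_rot: [3.141, -0.01, 3.065]
contact_force: [-14.4, 1.0, -1.2]
width: 0.0
finger_force: 6.9
```

Emit:
jog_arm(
  deltas=[
    {"dx": 0.012,"dy": 0,"dz": 0,"roll": 0,"hand": 0},
    {"dx": 0.014,"dy": 0,"dz": 0,"roll": 0,"hand": 0},
    {"dx": 0.014,"dy": 0,"dz": -0.04,"roll": 0,"hand": 0},
    {"dx": 0.014,"dy": 0,"dz": -0.08,"roll": 0,"hand": 0},
    {"dx": 0.05,"dy": 0,"dz": -0.1,"roll": 0,"hand": 0},
    {"dx": 0.09,"dy": 0,"dz": -0.1,"roll": 0,"hand": 0},
    {"dx": 0.12,"dy": 0,"dz": -0.1,"roll": 0,"hand": 0},
    {"dx": 0.14,"dy": 0,"dz": -0.1,"roll": 0,"hand": 0},
    {"dx": 0.14,"dy": 0,"dz": -0.1,"roll": 0,"hand": 0},
  ],
  force=40,
)

```text
t: 20.93
position: [0.4067, -0.2538, 0.3108]
tcp_rot: [-3.139, 0.004, 3.063]
contact_force: [0.3, 0.9, -0.2]
width: 0.0004
finger_force: 0.0
```

```bash
python3 - <<'E'
from w import *
x,f,D=fit(.531,-.261,.367);print(np.round(x,4),f)
st=robot.get_state(); print({k:np.round(st[k],4) for k in("t","position","tcp_rot","contact_force","width")})
s,t=D[0][0],D[1][0]
a=cv2.resize(s["frame"][120:225,155:295],None,fx=2.8,fy=2.8,interpolation=cv2.INTER_CUBIC)
b=cv2.resize(t["frame"][140:245,240:380],None,fx=2.8,fy=2.8,interpolation=cv2.INTER_CUBIC)
save("e0",np.hstack([a,b]))
E
```

```text
[ 0.5314 -0.2606  0.3724] -2346.2521057128906
{'t': np.float64(21.0333), 'position': array([ 0.4097, -0.2544,  0.3098]), 'tcp_rot': array([-3.1392,  0.0056,  3.0635]), 'contact_force': array([ 0.779 , -0.0426,  0.3479]), 'width': np.float64(0.0)}
```

View pics/e0.png

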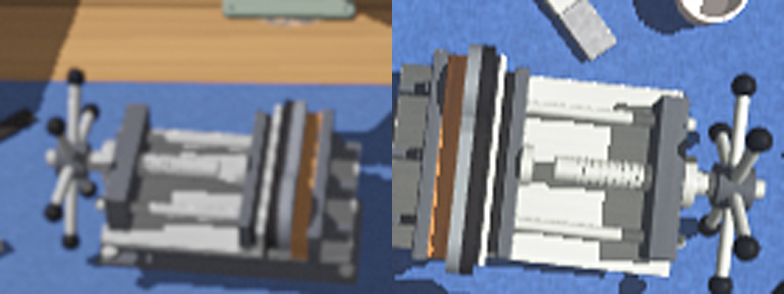

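```bash
python3 -c "
from plant import robot
print(robot.job_done())"
```

```text
the job is handed in; nothing more can be done
None
```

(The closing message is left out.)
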